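Close the charcoal tub

ROBOT

A 7-joint arm with a two-finger parallel gripper is mounted at the origin on the work surface. World frame = base frame: x ahead of the robot, y to its left, z up, the work surface at z = 0. Lengths are in mm, angles in rad, forces in N, time in s.
With the tool pointing down it reaches from about 400 to 875 mm from the base axis. Payload 4.4 kg.
Tool frame: the origin (TCP) lies on the centre line of the jaws, within the pads' length; the fingertips stand ctrl.nose_length ahead of it and the grasp point (between the pads) lies 6 mm ahead of it (ctrl.nose_length is the distance from the TCP to the fingertips, in mm); z points along the fingers, y is the direction in which the jaws open and shut (so a half turn about z gives the same grasp; the last joint's range is limited). The gripper opens to 85 mm and grips with 20 to 120 N. Pads are 22 mm wide; open, the fingers measure 114 mm over their backs; the gripper's body (76 mm by 85 mm) begins 54 mm behind the grasp point. The pads swing forward as they close: fully open they stand 13 mm farther back than shut.
Start: joints at [1.072, 0.628, 0.038, 1.517, -0.027, 0.996, -0.02], TCP at [272.647, -590.069, 256.313] pointing down, gripper open.
Joint ranges: [-3.06, 3.06], [-0.37, 2.12], [-1.25, 1.32], [0.18, 2.47], [-1.1, 4.24], [0.23, 1.98], [-2.94, 2.94]. Speed limits (rad/s): [2.57, 2.57, 3.14, 3.14, 3.14, 3.14, 3.14].

INTERFACE

Orientations are given as [roll, pitch, yaw] about the fixed x, y, z axes, in that order (R = Rz(yaw) Ry(pitch) Rx(roll)).
In Python, from cell import ctrl, vision gives the robot as it stands. The module is installed in compiled form; this text tells all that it offers.
- The arm moves only by the shell command python3 -m inch 'ROWS'. ROWS is a JSON object of lists of equal length, an entry for each row: "travel": the shift along the tool's x, y, z in cm, a list of three; "twist": the turn about the tool's z in degrees; "fingers": the finger opening in cm, from 0 to 8.54. A call has exactly 10 rows; each row is the pose to reach, as a shift and turn from the pose commanded when the call began, along the tool's axes at that moment; what a row does not reach only later rows make up. A row lasts 1/12 s, in which the tool goes at most 41.7 mm and 7.16 degrees, less where a joint would pass 70% of its speed; a pose out of reach is approached as far as the arm can. A call with a gripper value outside its range is refused whole. The fingers move at their own pace and stop on an object; the grip force is fixed at half the most. Time passes only in rows, so rows that repeat a pose let the fingers close, or fill a call up. It gives the time, the measured TCP pose, the force and the opening at its end, in the units of the state.
- ctrl.read_state(): the state, without advancing time (a new reading comes with each control period).
- vision.get_image(name): name is "scene" or "top" or "wrist"; returns a dict with "frame" (420x560x3 uint8, red, green, blue), "fx", "fy", "cx", "cy" (pixels), "k1" (the pictures are not rectified: a ray, as slopes to the right and down, at radius r is drawn at 1 + k1 r^2 times it, then the intrinsics apply), "position" and "orientation" of the camera in the world. Camera axes: x right, y down, z forward; pixel columns grow to the right and rows downward; lengths in mm; the calibration is good to about 2 mm. A picture is of the moment at which its call begins. There is no depth.
- ctrl.finish_job(): hands the job in, once; it reports no verdict.
The state is a dict: "clock": time; "qpos": joint angles; "qd": joint speeds; "tau": joint torques, N m; "eef_pos": TCP position; "tool_rot": TCP orientation; "force": force on the tool from outside, world axes, zero at the start; "torque": the same for the moment, N m; "width": finger opening in mm.
Only numpy, scipy, OpenCV 4.12 (cv2) and the standard library are available. Lean on these libraries where they do the work, as an engineer would, in place of code of your own. Each camera call takes 0.05 s, during which the arm holds its last target.

TASK

One of the three plastic tubs stands open with charcoal sticks in it. Put its lid, the larger of the two lids lying on the bench, on this tub and press it down until it snaps over the rim all the way round and sits level. Keep the tub upright on the bench, let go of it, and leave the other things where they are.

Things in the scene. Friction and masses are not known exactly. Their poses are not given: they have to be found in the camera images.
- tub: The open tub: frosted white plastic, round, 70 mm high, wall 54 mm across at the top, 51 mm at the foot, about 0.2 kg, loose on the bench, dark charcoal sticks standing inside below the rim. Round its top runs a thick springy lip 63 mm across, fullest 8 mm below the top edge. Origin at the centre of the underside, z up.
- tub_rim (a point): Centre of the open tub's mouth at the height of its top edge, 70 mm above its foot. The edge is bevelled, and so is the plug under the lid: a level lid up to about 4 mm off centre still finds its way on.
- lid: The tub's lid: frosted white plastic, 68 mm across, 16 mm high, about 25 g, lying on the bench right side up. A skirt 2 mm thick hangs round its edge, with a rounded bead inside its lower edge (60 mm across inside), and a bevelled plug sits within. Origin at the centre of the skirt's lower edge, z up. Laid on the tub it rests loose on the lip, origin about 64 mm above the tub's foot; fully seated, 57 mm.
- lid_top (a point): Centre of the lid's flat top panel, 59 mm across, 14.8 mm above the lid's origin; a ring round it stands 1.2 mm higher. A steady push of about 10 to 15 N near the middle of the panel snaps the loose lid down over the springy lip, until the panel stops on the tub's top edge. Pushed at one side only, the other side can stay up.
- shut_tub_a: A tub of the same make with its lid already pressed on, 68 mm across, 73 mm high, loose, 0.25 kg. Not to be disturbed. Origin at the centre of the underside.
- shut_tub_b: Another shut tub, just like shut_tub_a. The three tubs stand in a loose row across the bench, in any order.
- small_lid: Lid of a smaller pot that is not here: same shape and plastic, 52 mm across, 13 mm high, lying loose on the bench. Too small for the tub; leave it. Origin at the centre of its underside.
- eraser: Grey eraser block 45 x 25 x 12 mm, loose. Origin at the centre of its underside.
- tape_roll: Roll of masking tape lying flat, 100 mm across, 24 mm high, loose. Origin at the centre of its underside.
- brush: Flat brush with a wooden handle lying on the bench beyond the tubs, loose, about 200 mm long. Origin on its underside near the middle.
- brush_jar: Glass jar of brushes standing at the left, 76 mm across, jar 100 mm high, brushes up to 280 mm, loose. Origin at the centre of its underside.
Mind the look-alikes: they are no part of the job. Leave any blue or yellow look-alike of the tub alone.

How it is judged:
By the outcome, as a careful person would: the job done as asked, in the order asked, and still so for the second after the job is handed in, with the robot touching nothing.
It also fails if it takes over 45 s, if anything falls off the work surface, if the arm or the gripper's body presses on something with over 40 N, if the wrist force passes 120 N, or if a joint passes its speed limit or range.

## Working session

There is one attempt and no reset: what is moved stays moved. The work goes in short steps, Python scripts to look and compute and a shell command to move; the robot and the scene stay as the last step left them, time stands still between calls to the robot, and variables do not carry over. Pictures are saved under pics/ and viewed, and the job is handed in when it is done.

```bash
mkdir -p pics; ls; python3 - <<'E'
from cell import ctrl, vision
import cv2
for n in ["scene","top","wrist"]:
    d=vision.get_image(n)
    cv2.imwrite(f"pics/{n}0.png",d["frame"][:,:,::-1])
    print(n,{k:v for k,v in d.items() if k!="frame"})
print(ctrl.read_state(), ctrl.nose_length)
E
```

```text
pics
scene {'fx': 472.689250919882, 'fy': 472.689250919882, 'cx': 281.7644223948991, 'cy': 200.23235032050462, 'k1': -0.0990127121024807, 'position': array([1579.41243014, -578.10150929,  849.90430656]), 'orientation': array([-2.17640317, -0.01142857,  1.03515963])}
top {'fx': 417.20770517907806, 'fy': 417.20770517907806, 'cx': 278.7820341950097, 'cy': 212.99889085612222, 'k1': 0.035321230335909275, 'position': array([ 496.56469493,  -14.6569671 , 1154.02914846]), 'orientation': array([-3.03921452, -0.00535721, -1.54685642])}
wrist {'fx': 327.78082933588314, 'fy': 327.78082933588314, 'cx': 277.37281327748303, 'cy': 213.4529720387308, 'k1': -0.0066593622030332806, 'position': array([ 331.67785605, -561.44213475,  372.68500881]), 'orientation': array([ 2.87826626,  0.00290875, -1.13886913])}
{'clock': 0.15, 'qpos': array([ 1.0721589 ,  0.62915238,  0.03847283,  1.51809587, -0.02699445,
        0.99628296, -0.01999703]), 'qd': array([-4.23663786e-04, -3.16619426e-03,  2.74885758e-03, -2.63426055e-03,
       -3.96802448e-05,  2.05938971e-03,  2.26343715e-03]), 'tau': array([ 8.09774028e-04, -5.63801801e+01,  1.22716282e+00, -1.93650019e+01,
        1.10315834e-02,  7.48256687e-03, -7.16684866e-06]), 'eef_pos': array([ 272.4853778 , -589.67481661,  255.60219444]), 'tool_rot': array([-3.14017289e+00,  2.54376396e-05,  4.32824627e-01]), 'force': array([ 0.24835745, -0.35877089, -0.71690151]), 'torque': array([ 0.02267054,  0.00460452, -0.04760667]), 'width': 85.53279400620312} 25.0
```

View pics/scene0.png

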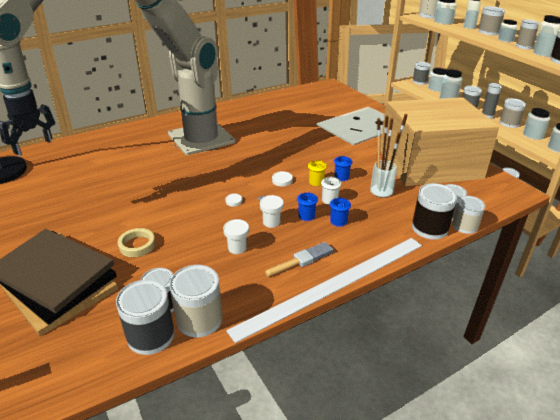

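View pics/top0.png

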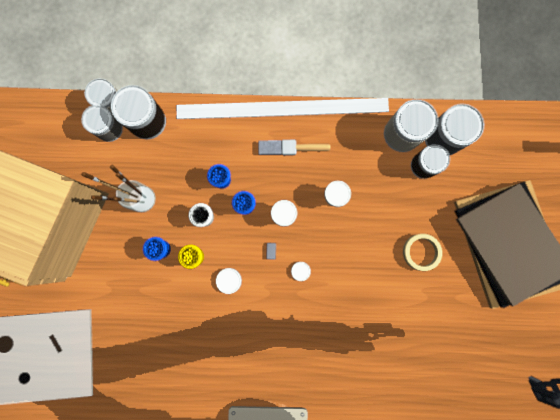

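View pics/wrist0.png

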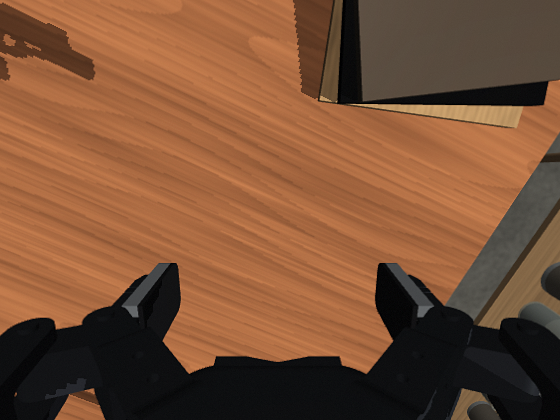

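The scene and top views agree:
- White tubs in the top view are at (201,215), (284,213) and (338,193). Only (201,215) shows a dark inside, so it's the open tub.
- Lids lying flat are at (228,281) and (300,271). The larger one, at (228,281), fits the description.
- Blue tubs (219,176), (243,203), (155,249) and the yellow one (190,257) are look-alikes to leave alone.

Next I'll confirm with a crop and measure.

```bash
cat > h.py <<'E'
import numpy as np, cv2
from scipy.spatial.transform import Rotation as R
from cell import ctrl, vision
def cam(d):
    K=np.array([[d["fx"],0,d["cx"]],[0,d["fy"],d["cy"]],[0,0,1.]])
    # k1 model: same as OpenCV with k1 only
    return K,np.array([d["k1"],0,0,0.]),R.from_euler("xyz",d["orientation"]).as_matrix(),np.array(d["position"])
def ray(d,px):
    K,D,M,p=cam(d)
    u=cv2.undistortPoints(np.array(px,float).reshape(-1,1,2),K,D).reshape(-1,2)
    return p,(M@np.c_[u,np.ones(len(u))].T).T
def onz(d,px,z):
    p,v=ray(d,px); return p+v*((z-p[2])/v[:,2])[:,None]
def proj(d,X):
    K,D,M,p=cam(d)
    rv=cv2.Rodrigues(M.T)[0]
    return cv2.projectPoints(np.array(X,float).reshape(-1,1,3),rv,-M.T@p,K,D)[0].reshape(-1,2)
E
python3 - <<'E'
from h import *
d=vision.get_image("top"); f=d["frame"]
cv2.imwrite("pics/crop1.png",cv2.resize(f[150:310,130:360,::-1],None,fx=3.4,fy=3.4,interpolation=cv2.INTER_CUBIC))
hsv=cv2.cvtColor(f,cv2.COLOR_RGB2HSV)
m=((hsv[...,1]<70)&(hsv[...,2]>140)).astype(np.uint8)
n,l,s,c=cv2.connectedComponentsWithStats(m)
for i in range(1,n):
    x,y,w,h,a=s[i]
    if 140<x<360 and 160<y<300 and a>60:
        cs,_=cv2.findContours((l==i).astype(np.uint8),cv2.RETR_EXTERNAL,cv2.CHAIN_APPROX_NONE)
        e=cv2.fitEllipse(cs[0]); (cx,cy),r=cv2.minEnclosingCircle(cs[0])
        P={z:onz(d,[e[0]],z)[0].round(1) for z in (13,16,70,73)}
        print(s[i],np.round(e[0],1),np.round(e[1],1),round(r,1),P)
d=vision.get_image("scene"); f=d["frame"]
cv2.imwrite("pics/crop2.png",cv2.resize(f[140:270,210:420,::-1],None,fx=3.8,fy=3.8,interpolation=cv2.INTER_CUBIC))
E
```

```text
[325 181  26  26 540] [337.5 193.2] [25.2 25.5] 13.2 {13: array([ 672.8, -179. ,   13. ]), 16: array([ 672.4, -178.5,   16. ]), 70: array([ 664. , -170.7,   70. ]), 73: array([ 663.5, -170.3,   73. ])}
[271 200  26  26 547] [283.5 212.6] [25.4 25.7] 13.3 {13: array([615.4, -31. ,  13. ]), 16: array([615. , -30.9,  16. ]), 70: array([609.4, -30.2,  70. ]), 73: array([609.1, -30.1,  73. ])}
[189 203  25  24 268] [200.7 214.8] [23.3 24.3] 12.8 {13: array([603.8, 196. ,  13. ]), 16: array([603.5, 195.4,  16. ]), 70: array([598.4, 185.4,  70. ]), 73: array([598.2, 184.9,  73. ])}
[267 243   9  16 131] [271.2 251. ] [ 8.6 17.3] 8.1 {13: array([5.095e+02, 2.000e-01, 1.300e+01]), 16: array([5.094e+02, 1.000e-01, 1.600e+01]), 70: array([508.8,  -0.6,  70. ]), 73: array([508.8,  -0.6,  73. ])}
[291 262  20  19 304] [300.4 271. ] [18.5 19.1] 9.9 {13: array([457.4, -80.2,  13. ]), 16: array([457.5, -80.1,  16. ]), 70: array([459.3, -77. ,  70. ]), 73: array([459.4, -76.8,  73. ])}
[216 268  26  26 531] [228.2 280.5] [24.8 25.5] 13.1 {13: array([427.5, 114.1,  13. ]), 16: array([427.7, 113.8,  16. ]), 70: array([431. , 107.7,  70. ]), 73: array([431.2, 107.3,  73. ])}
```

View pics/crop1.png

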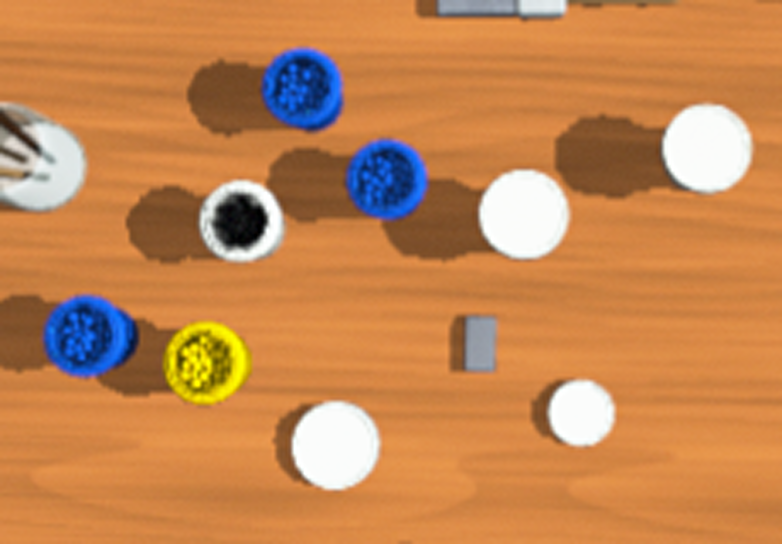

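View pics/crop2.png

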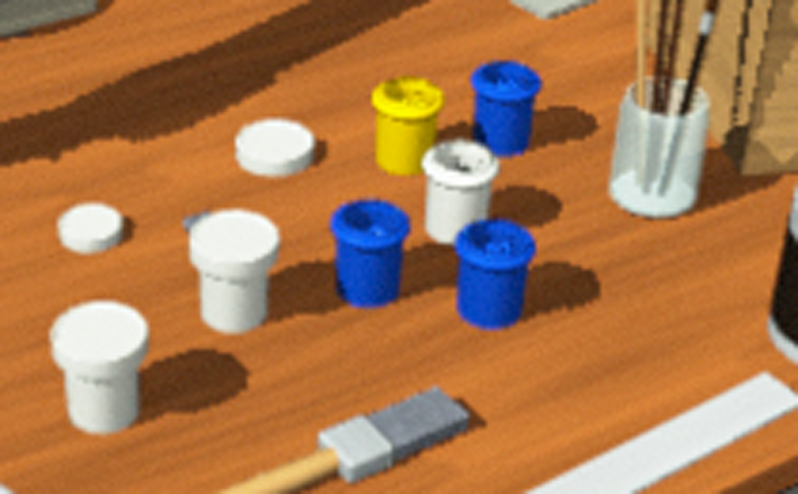

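The crops confirm it. The open tub with black sticks is at top-view (201,215) and scene (332,188). The large lid is at top (228,281) and scene (282,179). Next I'll get a two-view check of the lid and tub, plus the look-alikes' positions for finger clearance.

```bash
python3 - <<'E'
from h import *
d=vision.get_image("top"); f=d["frame"]
hsv=cv2.cvtColor(f,cv2.COLOR_RGB2HSV)
for nm,m in (("blue",(abs(hsv[...,0].astype(int)-115)<15)&(hsv[...,1]>150)&(hsv[...,2]>90)),("yel",(abs(hsv[...,0].astype(int)-29)<4)&(hsv[...,1]>180)&(hsv[...,2]>120))):
    n,l,s,c=cv2.connectedComponentsWithStats(cv2.morphologyEx(m.astype(np.uint8),cv2.MORPH_CLOSE,np.ones((3,3))))
    for i in range(1,n):
        if s[i][4]>150: print(nm,s[i],c[i].round(1),onz(d,[c[i]],62)[0].round(0))
s=vision.get_image("scene"); f=s["frame"]; hsv=cv2.cvtColor(f,cv2.COLOR_RGB2HSV)
m=((hsv[...,1]<60)&(hsv[...,2]>140)).astype(np.uint8)
n,l,st,c=cv2.connectedComponentsWithStats(m)
for i in range(1,n):
    x,y,w,h,a=st[i]
    if 200<x<360 and 150<y<230 and a>60: print(st[i],c[i].round(1))
print("pred lid silhouette bbox / tub bbox in scene")
t=np.linspace(0,2*np.pi,90)
for nm,X,cyl in (("lid",(427.7,113.8),[(34,0),(34,16)]),("tub",(598.4,185.5),[(25.5,0),(27,50),(31.5,62),(29,70)])):
    P=np.vstack([np.c_[X[0]+r*np.cos(t),X[1]+r*np.sin(t),0*t+z] for r,z in cyl])
    q=proj(s,P); print(nm,q.min(0).round(1),q.max(0).round(1))
    q=proj(d,P); print(nm,"top",q.min(0).round(1),q.max(0).round(1))
E
```

```text
blue [207 165  23  23 419] [218.7 175.9] [704. 144.  62.]
blue [232 192  23  22 408] [243.3 202.4] [635.  76.  62.]
blue [143 237  26  23 460] [155.4 248.4] [509. 300.  62.]
yel [178 245  25  23 442] [190.3 256.2] [491. 209.  62.]
[272 171  21  15 243] [281.6 178.4]
[321 177  20  27 374] [329.7 188.8]
[226 194  16  12 163] [233.2 199.5]
[258 195  25  32 566] [270.4 209.3]
[224 219  25  35 634] [235.5 234.8]
pred lid silhouette bbox / tub bbox in scene
lid [270.9 171.3] [291.2 186.1]
lid top [215.5 267.6] [241.3 293.3]
tub [319. 176.] [339.3 204.3]
tub top [189.2 203.2] [214.5 227.1]
```

The two views agree within about 2 mm. The lid is at about (428,114) and the tub at about (598,185). The nearest look-alikes leave over 25 mm of finger clearance at the current yaw. Moving over towards the lid now.

```bash
python3 -m inch '{"travel":[[2,-1.7,0],[5,-4.2,0],[8.4,-7,0],[11.8,-9.9,0],[15.2,-12.7,0],[18.6,-15.6,0],[22,-18.4,0],[25.4,-21.3,0],[28.8,-24.1,0],[32,-26.8,0]],"twist":[0,0,0,0,0,0,0,0,0,0],"fingers":[8.5,8.5,8.5,8.5,8.5,8.5,8.5,8.5,8.5,8.5]}'
```

```text
clock: 1.18
eef_pos: [443.3, -227.7, 256.6]
tool_rot: [3.141, -0.0, 0.433]
force: [1.2, -0.4, -0.5]
width: 84.6
```

```bash
python3 -m inch '{"travel":[[1.3,-3.4,0],[2.6,-6.9,0],[3.9,-10.4,0],[5.2,-13.9,0],[6.5,-17.3,0],[7.8,-20.7,0],[9.1,-24.2,0],[10.3,-27.4,0],[11.2,-29.6,0],[11.6,-30.6,0]],"twist":[0,0,0,0,0,0,0,0,0,0],"fingers":[8.5,8.5,8.5,8.5,8.5,8.5,8.5,8.5,8.5,8.5]}'
python3 - <<'E'
from h import *
d=vision.get_image("wrist"); cv2.imwrite("pics/w1.png",d["frame"][:,:,::-1])
s=ctrl.read_state(); print(s["clock"],s["eef_pos"],s["tool_rot"],s["force"],s["qpos"].round(2))
print(proj(d,[[427.7,113.8,15]]))
E
```

```text
clock: 2.02
eef_pos: [419.4, 101.0, 256.6]
tool_rot: [-3.14, -0.002, 0.438]
force: [0.8, 0.1, 0.0]
width: 85.1
2.0667 [419.52542819 101.63757416 256.60808674] [-3.13979696e+00 -1.89843148e-03  4.39196701e-01] [0.20301289 2.58414138 0.54772429] [-0.25  0.32 -0.06  2.09  0.03  0.73 -1.46]
[[271.52700834 175.0925477 ]]
```

View pics/w1.png

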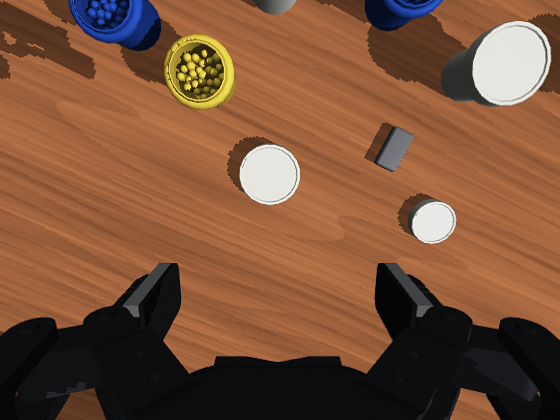

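The wrist view shows the lid at (270,174), with the yellow tub at (200,70), the eraser at (395,148) and the small lid at (433,221) clear of it. I'll measure the lid in this view.

```bash
cat >> h.py <<'E'
def white(d,near,z,smax=50,vmin=150):
    hsv=cv2.cvtColor(d["frame"],cv2.COLOR_RGB2HSV)
    m=((hsv[...,1]<smax)&(hsv[...,2]>vmin)).astype(np.uint8)
    n,l,s,c=cv2.connectedComponentsWithStats(m)
    i=l[int(near[1]),int(near[0])]
    cs,_=cv2.findContours((l==i).astype(np.uint8),cv2.RETR_EXTERNAL,cv2.CHAIN_APPROX_NONE)
    k=max(cs,key=len)[:,0].astype(float)
    P=onz(d,k,z)[:,:2]
    (x,y),r=cv2.minEnclosingCircle(P.astype(np.float32))
    e=cv2.fitEllipse(P.astype(np.float32))
    return s[i],(round(x,1),round(y,1),round(r,1)),np.round(e[0],1),np.round(e[1],1)
def tool(dw):
    s=ctrl.read_state(); M=R.from_euler("xyz",s["tool_rot"]).as_matrix()
    return (M.T@np.array(dw)/10).round(2)
E
python3 - <<'E'
from h import *
d=vision.get_image("wrist")
print(white(d,(270,174),16))
s=ctrl.read_state(); print(s["clock"],s["eef_pos"],s["tool_rot"])
E
```

```text
(array([ 240,  145,   61,   60, 2840], dtype=int32), (427.1, 116.0, 33.4), array([427.2, 116. ]), array([65.4, 65.6]))
2.1167 [419.66798443  99.27555798 256.53272142] [-3.14093708e+00 -1.11041445e-03  4.37640409e-01]
```

```bash
python3 -m inch '{"travel":[[0.7,-0.6,1],[1.36,-1.12,3.5],[1.36,-1.12,6],[1.36,-1.12,8.5],[1.36,-1.12,11],[1.36,-1.12,13.5],[1.36,-1.12,15.5],[1.36,-1.12,17],[1.36,-1.12,17.6],[1.36,-1.12,17.6]],"twist":[0,0,0,0,0,0,0,0,0,0],"fingers":[8.5,8.5,8.5,8.5,8.5,8.5,8.5,8.5,8.5,8.5]}'
python3 - <<'E'
from h import *
d=vision.get_image("wrist"); cv2.imwrite("pics/w2.png",d["frame"][:,:,::-1])
t=vision.get_image("scene"); cv2.imwrite("pics/s2.png",cv2.resize(t["frame"][80:230,180:390,::-1],None,fx=3.8,fy=3.8,interpolation=cv2.INTER_CUBIC))
s=ctrl.read_state(); print(s["clock"],s["eef_pos"],s["tool_rot"],s["force"])
E
```

```text
clock: 2.95
eef_pos: [426.7, 111.5, 78.7]
tool_rot: [3.141, 0.003, 0.431]
force: [-0.0, -0.8, -0.2]
width: 84.5
3.05 [427.75315183 112.20878211  80.43259148] [ 3.14128653e+00 -1.54516291e-04  4.31598707e-01] [-0.84716627 -0.46014659  0.46819414]
```

View pics/w2.png

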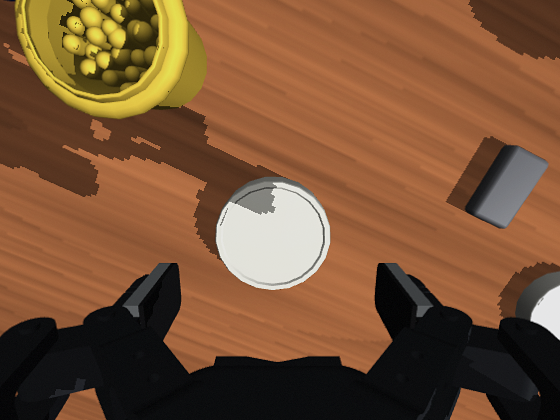

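View pics/s2.png

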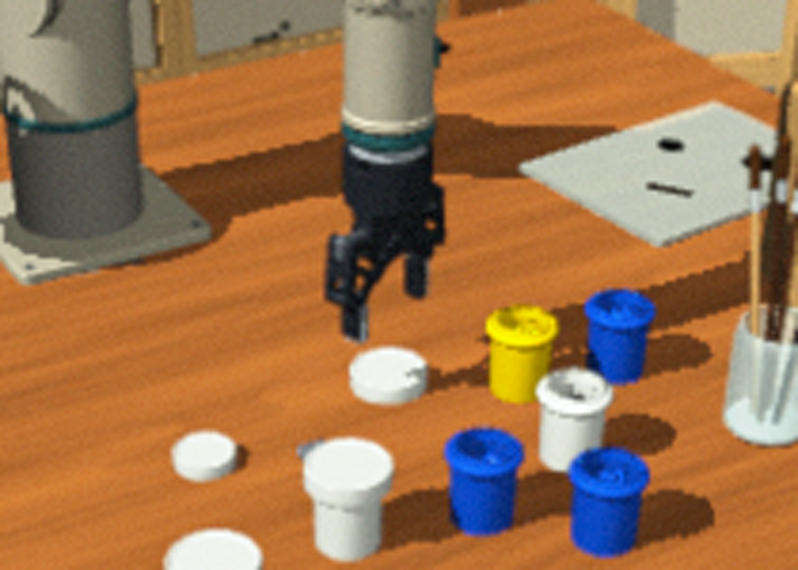

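```bash
python3 - <<'E'
from h import *
d=vision.get_image("wrist")
for a in ((50,150),(60,100),(45,180)): print(white(d,(273,250),16,*a))
s=ctrl.read_state(); M=R.from_euler("xyz",s["tool_rot"]).as_matrix(); p=s["eef_pos"]; print(s["clock"],p,s["tool_rot"])
o,v=ray(d,[(179,263),(376,263)]); o=M.T@(o-p); v=(M.T@v.T).T
print(o,v)
k=85.0/abs(v[0,1]-v[1,1]); print(o+v*k)
E
```

```text
(array([ 217,  184,  113,  107, 8451], dtype=int32), (427.5, 116.2, 33.4), array([425.9, 114.6]), array([60.6, 67.7]))
(array([ 217,  183,  113,  108, 9506], dtype=int32), (428.1, 116.3, 34.0), array([427.6, 116.1]), array([65.5, 66.5]))
(array([ 217,  184,  113,  107, 8263], dtype=int32), (427.2, 115.9, 33.1), array([425.9, 114.5]), array([60.6, 67.2]))
3.1 [428.00409453 112.45893716  80.86038988] [ 3.14126295e+00 -1.21044857e-03  4.31886731e-01]
[  65.35145338   -0.75331835 -116.68104405] [[-0.40702746 -0.30196489  0.92533009]
 [-0.40773793  0.29949949  0.92607105]]
[[  7.82961972 -43.42752552  14.08822497]
 [  7.72921504  41.57247448  14.19293829]]
```

The lid fits at (428,116), 66–68 mm across. With the jaws open, the fingertips are about 14 mm ahead of the TCP. I'll descend to TCP z≈22 and close.

```bash
python3 -m inch '{"travel":[[0.13,-0.27,0.8],[0.13,-0.27,1.8],[0.13,-0.27,2.8],[0.13,-0.27,3.8],[0.13,-0.27,4.6],[0.13,-0.27,5.2],[0.13,-0.27,5.6],[0.13,-0.27,5.8],[0.13,-0.27,5.8],[0.13,-0.27,5.8]],"twist":[0,0,0,0,0,0,0,0,0,0],"fingers":[8.5,8.5,8.5,8.5,8.5,8.5,8.5,8.5,8.5,8.5]}'
python3 - <<'E'
from h import *
d=vision.get_image("wrist"); cv2.imwrite("pics/w3.png",d["frame"][:,:,::-1])
s=ctrl.read_state(); print(s["clock"],s["eef_pos"],s["tool_rot"],s["force"])
E
```

```text
clock: 3.93
eef_pos: [427.7, 115.9, 22.6]
tool_rot: [3.142, -0.001, 0.433]
force: [0.7, 0.1, -0.4]
width: 85.1
3.9833 [427.75277748 115.97794371  22.74089905] [ 3.14141705e+00 -9.74549898e-04  4.32753733e-01] [0.31367197 0.05743865 0.27583602]
```

View pics/w3.png

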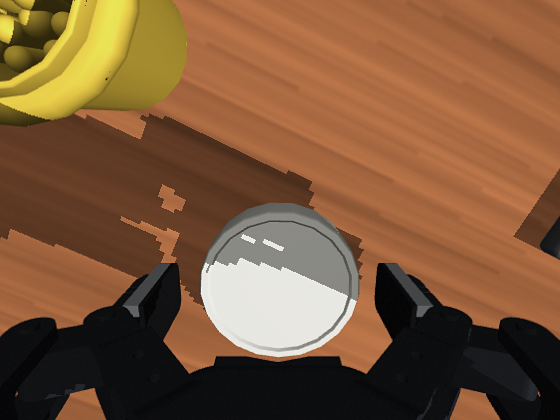

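The lid is centred between the pads, at column 280 with the pad midpoint at 278. Closing.

```bash
python3 -m inch '{"travel":[[0,0,0],[0,0,0],[0,0,0],[0,0,0],[0,0,0],[0,0,0],[0,0,0],[0,0,0],[0,0,0],[0,0,0]],"twist":[0,0,0,0,0,0,0,0,0,0],"fingers":[8,7.5,7,6.6,6.2,6.2,6.2,6.2,6.2,6.2]}'
python3 - <<'E'
from h import *
d=vision.get_image("wrist"); cv2.imwrite("pics/w4.png",d["frame"][:,:,::-1])
s=ctrl.read_state(); print(s["clock"],s["eef_pos"],s["tool_rot"],s["force"],s["width"])
E
```

```text
clock: 4.82
eef_pos: [427.6, 115.8, 23.3]
tool_rot: [3.141, -0.001, 0.433]
force: [-1.3, -0.1, 11.5]
width: 66.1
4.8667 [427.66937428 115.83250814  23.27985307] [ 3.14083789e+00 -1.31079175e-03  4.33041726e-01] [-0.61163087 -0.07944033 11.69920731] 66.08071795984822
```

View pics/w4.png

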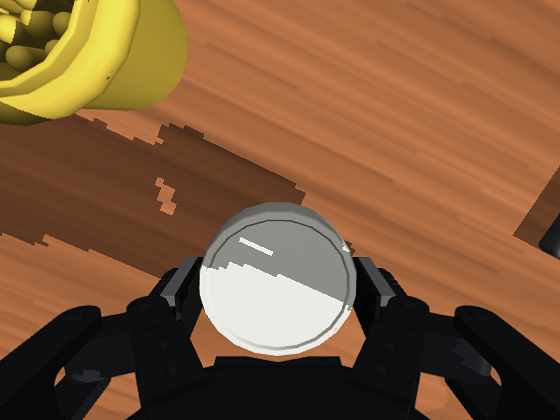

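Gripped at 66.1 mm, with the tips just touching the bench (11.5 N). Lifting.

```bash
python3 -m inch '{"travel":[[0,0,-0.2],[0,0,-0.5],[0,0,-1.5],[0,0,-3],[0,0,-5],[0,0,-7],[0,0,-9],[0,0,-11],[0,0,-12],[0,0,-12.5]],"twist":[0,0,0,0,0,0,0,0,0,0],"fingers":[6.2,6.2,6.2,6.2,6.2,6.2,6.2,6.2,6.2,6.2]}'
python3 - <<'E'
from h import *
d=vision.get_image("wrist"); cv2.imwrite("pics/w5.png",d["frame"][:,:,::-1])
s=ctrl.read_state(); print(s["clock"],s["eef_pos"],s["tool_rot"],s["force"],s["width"])
print(tool(np.array([598.4,185.5,150])-s["eef_pos"]))
E
```

```text
clock: 5.7
eef_pos: [428.0, 115.8, 148.8]
tool_rot: [3.141, -0.002, 0.432]
force: [-0.2, -0.1, -0.7]
width: 65.8
5.75 [428.08587936 115.74856463 148.79259827] [ 3.14104839e+00 -2.32446990e-03  4.32278135e-01] [0.02531318 1.18262509 0.6049921 ] 65.7328261589054
[18.39  0.8  -0.08]
```

View pics/w5.png

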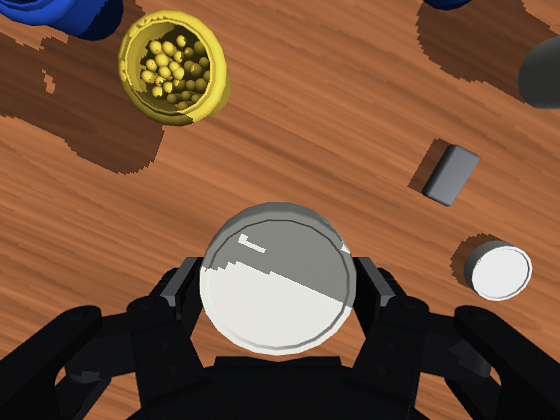

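The lid is held level. I'll move part of the way and look at the open tub with the wrist camera.

```bash
python3 -m inch '{"travel":[[0.7,0.06,0],[2,0.12,0],[3.5,0.2,0],[5,0.3,0],[6.5,0.4,0],[8,0.5,0],[9,0.6,0],[9.6,0.7,0],[10,0.8,0],[10,0.8,0]],"twist":[0,0,0,0,0,0,0,0,0,0],"fingers":[6.2,6.2,6.2,6.2,6.2,6.2,6.2,6.2,6.2,6.2]}'
python3 - <<'E'
from h import *
d=vision.get_image("wrist"); cv2.imwrite("pics/w6.png",d["frame"][:,:,::-1])
s=ctrl.read_state(); print(s["clock"],s["eef_pos"],s["tool_rot"],s["force"],s["width"])
print(proj(d,[[598.4,185.5,70]]))
E
```

```text
clock: 6.58
eef_pos: [521.8, 150.5, 146.5]
tool_rot: [-3.141, 0.001, 0.433]
force: [-0.9, -0.1, -0.4]
width: 66.1
6.6333 [521.19660024 150.23495327 146.67054201] [-3.14151568e+00  1.32333197e-03  4.32797414e-01] [ 0.64503    -0.05465446  1.20775014] 65.66547727923847
[[279.93474326  90.4215545 ]]
```

View pics/w6.png

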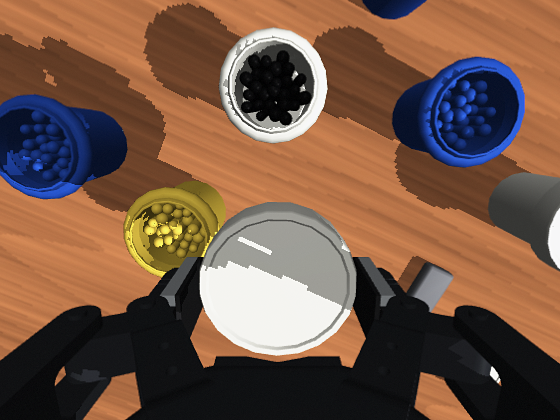

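The open tub shows at (273,85) beyond the held lid at (278,285). I'll measure both in this one camera so its bias cancels.

```bash
python3 - <<'E'
from h import *
d=vision.get_image("wrist"); s=ctrl.read_state(); M=R.from_euler("xyz",s["tool_rot"]).as_matrix(); p=s["eef_pos"]
print(p)
hsv=cv2.cvtColor(d["frame"],cv2.COLOR_RGB2HSV)
m=((hsv[...,1]<60)&(hsv[...,2]>90)).astype(np.uint8)
for nm,pt,z in (("tub",(228,85),62.),("lid",(278,320),p[2]-23.3+16)):
    n,l,st,c=cv2.connectedComponentsWithStats(m); i=l[pt[1],pt[0]]
    cs,_=cv2.findContours((l==i).astype(np.uint8),cv2.RETR_EXTERNAL,cv2.CHAIN_APPROX_NONE)
    k=cv2.convexHull(max(cs,key=len))[:,0].astype(float)
    print(nm,st[i])
    P=onz(d,k,z); T=(P-p)@M
    if nm=="lid":
        T=T[k[:,1]>285]; print("lower arc")
    A=np.c_[2*T[:,:2],np.ones(len(T))]; q=np.linalg.lstsq(A,(T[:,:2]**2).sum(1),rcond=None)[0]
    r=np.sqrt(q[2]+q[0]**2+q[1]**2); res=np.hypot(*(T[:,:2]-q[:2]).T)-r
    print(nm,"tool frame centre",q[:2].round(1),"r",r.round(1),"res",res.std().round(2),abs(res).max().round(1), "world",(M@np.r_[q[:2],0]+p).round(1))
E
```

```text
[520.86881942 150.14519057 146.82453916]
tub [     0      0    560    420 209255]
tub tool frame centre [-52.2  -0.1] r 239.3 res 0.1 0.1 world [473.5 128.3 146.9]
lid [  199   202   157   154 18664]
lower arc
lid tool frame centre [ 0.1 -1. ] r 32.9 res 0.09 0.2 world [520.6 151.1 146.8]
```

```bash
cat >> h.py <<'E'
def tubfit(d,s,box,z,vmin=110):
    M=R.from_euler("xyz",s["tool_rot"]).as_matrix(); p=s["eef_pos"]
    hsv=cv2.cvtColor(d["frame"],cv2.COLOR_RGB2HSV)
    m=((hsv[...,1]<60)&(hsv[...,2]>vmin)).astype(np.uint8)
    x0,y0,x1,y1=box; mm=np.zeros_like(m); mm[y0:y1,x0:x1]=m[y0:y1,x0:x1]
    n,l,st,c=cv2.connectedComponentsWithStats(mm); i=1+np.argmax(st[1:,4])
    cs,_=cv2.findContours((l==i).astype(np.uint8),cv2.RETR_EXTERNAL,cv2.CHAIN_APPROX_NONE)
    k=cv2.convexHull(max(cs,key=len))[:,0].astype(float); T=(onz(d,k,z)-p)@M
    A=np.c_[2*T[:,:2],np.ones(len(T))]; q=np.linalg.lstsq(A,(T[:,:2]**2).sum(1),rcond=None)[0]
    r=np.sqrt(q[2]+q[0]**2+q[1]**2); res=np.hypot(*(T[:,:2]-q[:2]).T)-r
    print(st[i],"tool",q[:2].round(1),"r",r.round(1),"res",res.std().round(2),abs(res).max().round(1),"world",(M@np.r_[q[:2],0]+p).round(1))
E
python3 - <<'E'
from h import *
d=vision.get_image("wrist"); s=ctrl.read_state()
tubfit(d,s,(205,15,340,155),62.); tubfit(d,s,(205,15,340,155),62.,140)
print(s["eef_pos"],s["clock"])
E
```

```text
[ 219   25  109  117 4700] tool [88.  -3.6] r 31.1 res 0.2 0.5 world [599.1 190.3 146.9]
[ 221   25  107  117 4412] tool [88.  -3.2] r 30.9 res 0.28 0.7 world [599.3 190.  146.9]
[520.77803511 150.08038479 146.97979489] 6.7333
```

Delta from lid to tub in the tool frame is (87.9, −2.4) mm. Moving over the tub to about 15 mm above its rim.

```bash
python3 -m inch '{"travel":[[0.8,-0.04,0],[2.2,-0.1,0],[3.7,-0.15,0],[5.2,-0.2,0],[6.7,-0.24,0],[7.9,-0.24,0.5],[8.6,-0.24,1.5],[8.8,-0.24,2.7],[8.8,-0.24,3.6],[8.8,-0.24,3.9]],"twist":[0,0,0,0,0,0,0,0,0,0],"fingers":[6.2,6.2,6.2,6.2,6.2,6.2,6.2,6.2,6.2,6.2]}'
python3 - <<'E'
from h import *
vision.get_image("top");
d=vision.get_image("wrist"); cv2.imwrite("pics/w7.png",d["frame"][:,:,::-1])
t=vision.get_image("scene"); cv2.imwrite("pics/s7.png",cv2.resize(t["frame"][90:220,260:400,::-1],None,fx=4.5,fy=4.5,interpolation=cv2.INTER_CUBIC))
s=ctrl.read_state(); print(s["clock"],s["eef_pos"],s["tool_rot"],s["force"],s["width"])
E
```

```text
clock: 7.57
eef_pos: [598.5, 188.4, 105.7]
tool_rot: [3.141, 0.005, 0.433]
force: [-0.3, -0.9, -0.4]
width: 66.0
7.7167 [599.62635366 189.12958363 107.82703196] [3.14158695e+00 1.56285395e-03 4.33058536e-01] [ 0.70930549  0.00757516 -0.31973012] 65.39303944336181
```

View pics/w7.png

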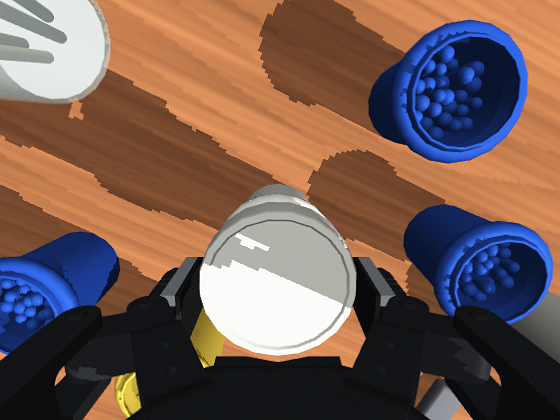

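View pics/s7.png

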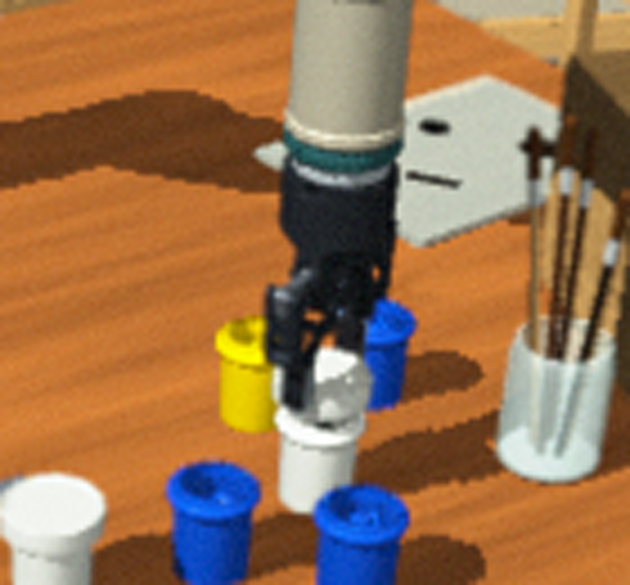

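The lid sits centred above the tub in both views: wrist column 278 against the tub foot at 280, and in the scene crop the lid at 322 against the tub at 320. Lowering.

```bash
python3 -m inch '{"travel":[[0,0,0.3],[0,0,0.7],[0,0,1.1],[0,0,1.4],[0,0,1.6],[0,0,1.75],[0,0,1.85],[0,0,1.9],[0,0,1.9],[0,0,1.9]],"twist":[0,0,0,0,0,0,0,0,0,0],"fingers":[6.2,6.2,6.2,6.2,6.2,6.2,6.2,6.2,6.2,6.2]}'
python3 -m inch '{"travel":[[0,0,0.05],[0,0,0.1],[0,0,0.15],[0,0,0.2],[0,0,0.2],[0,0,0.2],[0,0,0.2],[0,0,0.2],[0,0,0.2],[0,0,0.2]],"twist":[0,0,0,0,0,0,0,0,0,0],"fingers":[6.2,6.2,6.2,6.2,6.2,6.2,6.2,6.2,6.2,6.2]}'
python3 - <<'E'
from h import *
d=vision.get_image("wrist"); cv2.imwrite("pics/w8.png",d["frame"][:,:,::-1])
t=vision.get_image("scene"); cv2.imwrite("pics/s8.png",cv2.resize(t["frame"][140:220,280:380,::-1],None,fx=6,fy=6,interpolation=cv2.INTER_CUBIC))
s=ctrl.read_state(); print(s["clock"],s["eef_pos"],s["tool_rot"],s["force"],s["torque"],s["width"])
E
```

```text
clock: 8.55
eef_pos: [600.5, 189.6, 89.4]
tool_rot: [-3.142, -0.0, 0.433]
force: [-0.4, 0.5, -0.3]
width: 65.8
clock: 9.38
eef_pos: [600.3, 189.6, 87.3]
tool_rot: [-3.141, 0.0, 0.433]
force: [-1.7, 0.5, 1.2]
width: 65.8
9.4833 [600.32907647 189.59182399  87.34517013] [-3.14145973e+00  9.80130941e-05  4.32865256e-01] [-0.68018026 -0.67966834  1.15590904] [0.10618337 0.34372642 0.01682898] 65.9266523233979
```

View pics/s8.png

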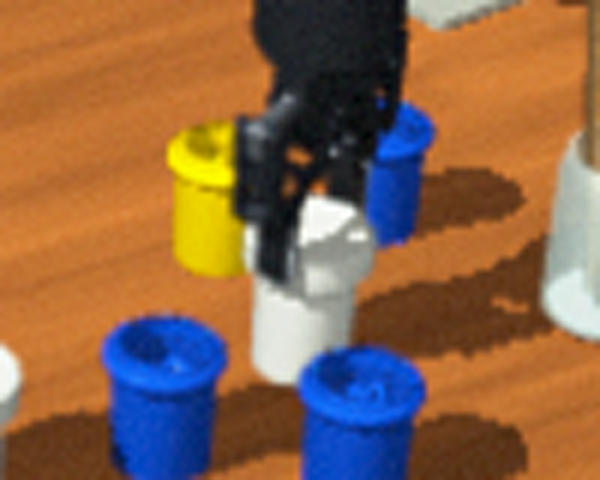

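View pics/w8.png

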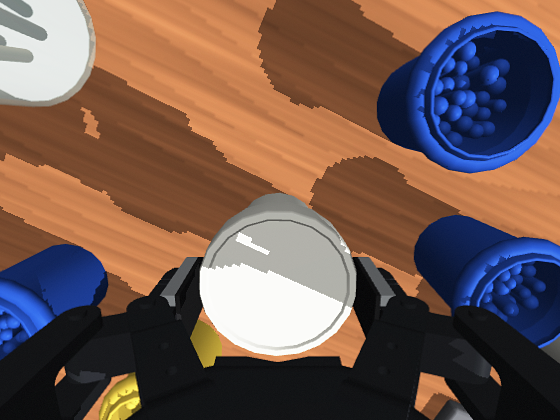

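In the scene crop the lid seems a little to the right of the tub: overhang about 23 px on the right against 5 px on the left. I'll measure that before letting go.

```bash
python3 - <<'E'
from h import *
t=vision.get_image("scene"); f=t["frame"]
cv2.imwrite("pics/s8b.png",cv2.resize(f[165:210,310:355,::-1],None,fx=13,fy=13,interpolation=cv2.INTER_NEAREST))
hsv=cv2.cvtColor(f,cv2.COLOR_RGB2HSV)
m=(hsv[...,1]<70)&(hsv[...,2]>90)
for r in range(172,205,2):
    c=np.where(m[r,312:350])[0]+312; print(r,c.min() if len(c) else None,c.max() if len(c) else None,len(c))
# project axis points and lateral extents for lid & tub candidates
tt=np.linspace(0,2*np.pi,180)
def ext(x,y,r,z): 
    q=proj(t,np.c_[x+r*np.cos(tt),y+r*np.sin(tt),0*tt+z]); i,j=q[:,0].argmin(),q[:,0].argmax(); return q[i].round(1),q[j].round(1)
print("lid z64-80",ext(600,190.2,34,64),ext(600,190.2,34,79))
print("tub z10,40",ext(600,190.2,25.7,10),ext(600,190.2,26.3,40))
print("per mm", proj(t,[[600,190,60],[605.1,198.6,60]]))
E
```

```text
172 331 332 2
174 330 338 9
176 330 340 11
178 321 341 15
180 321 342 16
182 321 341 16
184 321 341 16
186 323 339 14
188 323 338 16
190 322 338 17
192 322 338 17
194 314 337 17
196 322 337 16
198 322 334 13
200 322 330 9
202 324 329 6
204 None None 0
lid z64-80 (array([319.8, 181.9]), array([341.7, 183.1])) (array([320.1, 177.8]), array([342.1, 179.2]))
tub z10,40 (array([321.4, 196.5]), array([337.7, 197.3])) (array([321.8, 188.5]), array([338.6, 189.4]))
per mm [[330.608053   183.56627135]
 [333.81920675 183.59904008]]
```

View pics/s8b.png

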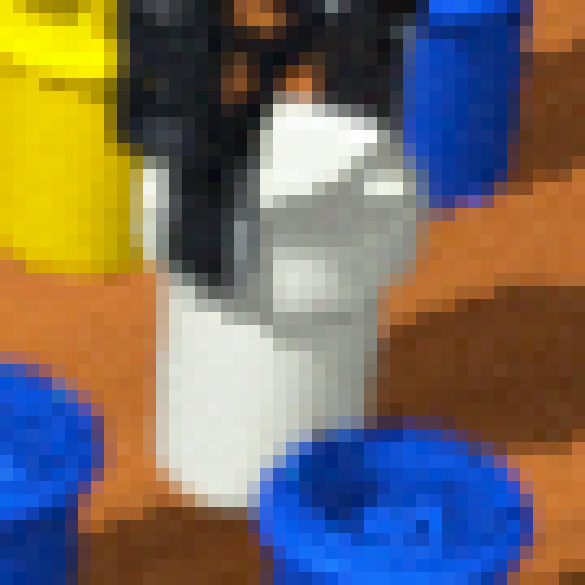

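The residual offset is about 0.6 px, or about 2 mm, which is within the bevel's 4 mm. I'll lower 1 mm more to confirm contact, then release.

```bash
python3 -m inch '{"travel":[[0,0,0.02],[0,0,0.04],[0,0,0.06],[0,0,0.08],[0,0,0.1],[0,0,0.1],[0,0,0.1],[0,0,0.1],[0,0,0.1],[0,0,0.1]],"twist":[0,0,0,0,0,0,0,0,0,0],"fingers":[6.2,6.2,6.2,6.2,6.2,6.2,6.2,6.2,6.2,6.2]}'
python3 -c "
from h import *
s=ctrl.read_state(); print(s['eef_pos'],s['force'],s['torque'])"
```

```text
clock: 10.37
eef_pos: [600.5, 189.7, 86.8]
tool_rot: [-3.142, -0.0, 0.433]
force: [-2.6, 0.3, 5.3]
width: 66.0
[600.48064568 189.68713684  86.76584288] [-2.6499652   0.33645092  5.25117734] [-0.0063965   0.62116883  0.05521361]
```

Contact is confirmed at 5 N. The sideways force of −2.6 N in x says the lid is slightly too far forward, which matches the picture. I'll ease it back 1.5 mm and open.

```bash
python3 -m inch '{"travel":[[-0.05,0,-0.05],[-0.1,0,-0.05],[-0.15,0.02,-0.05],[-0.15,0.02,-0.05],[-0.15,0.02,-0.05],[-0.15,0.02,-0.05],[-0.15,0.02,-0.05],[-0.15,0.02,-0.05],[-0.15,0.02,-0.05],[-0.15,0.02,-0.05]],"twist":[0,0,0,0,0,0,0,0,0,0],"fingers":[6.2,6.2,6.2,6.2,6.2,6.2,6.2,6.2,6.2,6.2]}'
python3 -m inch '{"travel":[[0,0,0],[0,0,0],[0,0,0],[0,0,0],[0,0,0],[0,0,0],[0,0,0],[0,0,0],[0,0,0],[0,0,0]],"twist":[0,0,0,0,0,0,0,0,0,0],"fingers":[6.6,6.9,7.2,7.5,7.8,8.1,8.4,8.5,8.5,8.5]}'
python3 - <<'E'
from h import *
d=vision.get_image("wrist"); cv2.imwrite("pics/w9.png",d["frame"][:,:,::-1])
t=vision.get_image("scene"); cv2.imwrite("pics/s9.png",cv2.resize(t["frame"][140:220,280:380,::-1],None,fx=6,fy=6,interpolation=cv2.INTER_CUBIC))
s=ctrl.read_state(); print(s["clock"],s["eef_pos"],s["tool_rot"],s["force"],s["torque"],s["width"])
E
```

```text
clock: 11.2
eef_pos: [599.5, 189.1, 87.0]
tool_rot: [-3.141, -0.001, 0.433]
force: [0.2, 2.8, 2.7]
width: 65.4
clock: 12.03
eef_pos: [599.1, 188.6, 86.8]
tool_rot: [3.142, 0.0, 0.433]
force: [-0.7, 0.2, -0.4]
width: 85.2
12.1333 [599.15710741 188.69419844  86.82665358] [3.14154800e+00 6.30215585e-07 4.32818918e-01] [-0.0503461   0.63095288 -0.25470686] [ 0.04495698 -0.00694265  0.03007937] 85.15039269626192
```

View pics/s9.png

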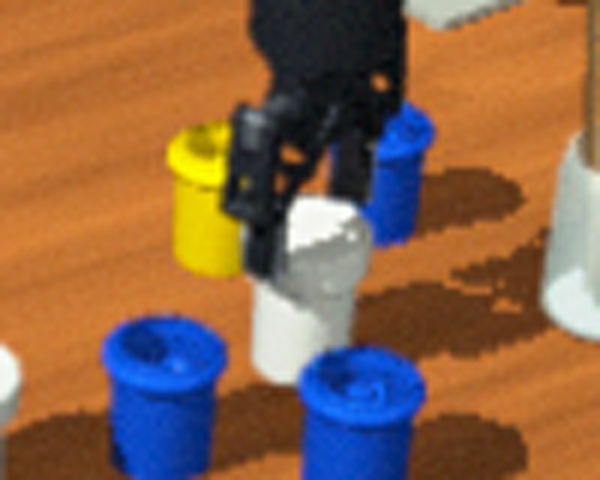

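View pics/w9.png

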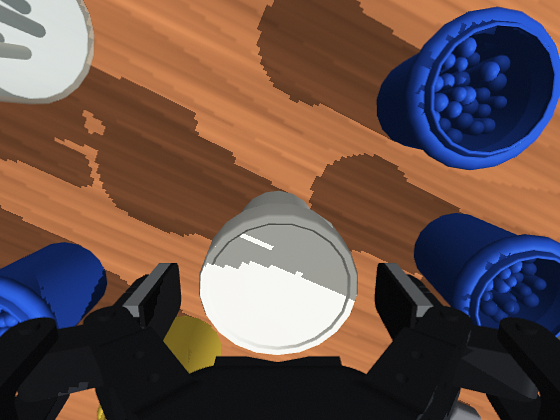

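The lid is free of both pads and sits on the tub. Raising, closing the fingers and looking again.

```bash
python3 -m inch '{"travel":[[0,0,-0.5],[0,0,-1.5],[0,0,-3],[0,0,-4.5],[0,0,-5.5],[0,0,-6],[0,0,-6],[0,0,-6],[0,0,-6],[0,0,-6]],"twist":[0,0,0,0,0,0,0,0,0,0],"fingers":[8.5,8.5,8.5,8.5,7,5,3,1.5,0,0]}'
python3 - <<'E'
from h import *
d=vision.get_image("wrist"); cv2.imwrite("pics/w10.png",d["frame"][:,:,::-1])
t=vision.get_image("scene"); cv2.imwrite("pics/s10.png",cv2.resize(t["frame"][165:210,305:355,::-1],None,fx=12,fy=12,interpolation=cv2.INTER_CUBIC))
s=ctrl.read_state(); print(s["clock"],s["eef_pos"],s["tool_rot"],s["force"],s["width"])
E
```

```text
clock: 12.97
eef_pos: [598.7, 188.4, 146.0]
tool_rot: [-3.142, 0.002, 0.433]
force: [0.3, -0.5, 0.4]
width: 11.6
13.0667 [598.8244458  188.51650494 146.11476725] [-3.14144279e+00  1.16681518e-03  4.32833712e-01] [ 0.96557569 -0.97439426 -0.33450257] 0.22366972083233355
```

View pics/s10.png

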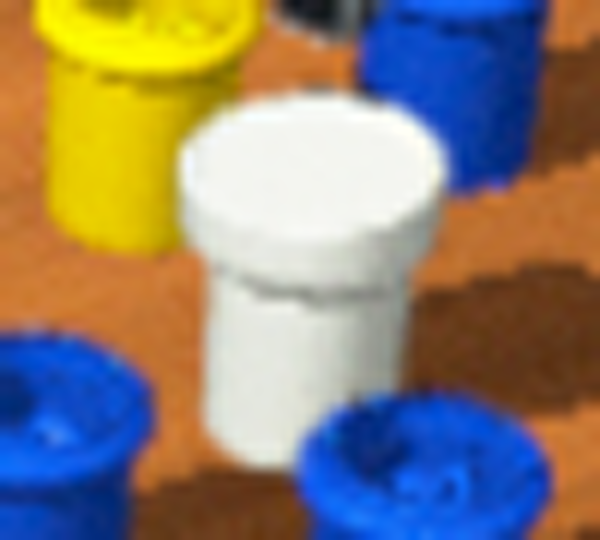

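View pics/w10.png

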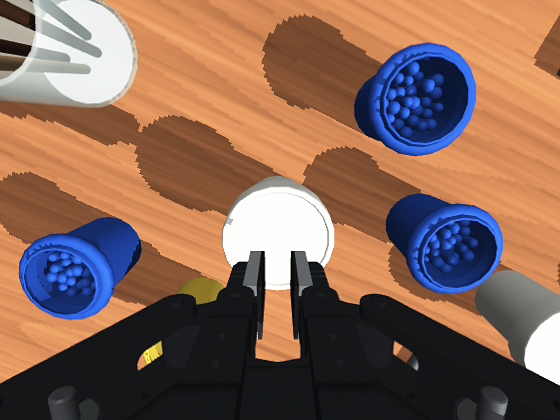

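The lid sits level and centred on the tub (scene crop: lid centre 313, tub body 307). In the wrist view it spans columns 223–333, centred on the closing fingers at about 277. I'll check its offset from the TCP.

```bash
python3 - <<'E'
from h import *
d=vision.get_image("wrist"); s=ctrl.read_state(); M=R.from_euler("xyz",s["tool_rot"]).as_matrix(); p=s["eef_pos"]
cv2.imwrite("pics/w11.png",d["frame"][:,:,::-1])
hsv=cv2.cvtColor(d["frame"],cv2.COLOR_RGB2HSV); m=((hsv[...,1]<40)&(hsv[...,2]>225)).astype(np.uint8)
n,l,st,c=cv2.connectedComponentsWithStats(m); i=l[225,278]; print(st[i])
cs,_=cv2.findContours((l==i).astype(np.uint8),cv2.RETR_EXTERNAL,cv2.CHAIN_APPROX_NONE)
k=cv2.convexHull(max(cs,key=len))[:,0].astype(float); T=(onz(d,k,80.)-p)@M
(x,y),r=cv2.minEnclosingCircle(T[:,:2].astype(np.float32)); print(x,y,r)
A=np.c_[2*T[:,:2],np.ones(len(T))]; q=np.linalg.lstsq(A,(T[:,:2]**2).sum(1),rcond=None)[0]
print(q[:2],np.sqrt(q[2]+q[0]**2+q[1]**2),p,s["width"])
E
```

```text
[ 223  188  111   91 6897]
0.10595370829105377 -0.9000428318977356 33.29377746582031
[-0.52752678 -0.64650332] 32.7137730396564 [598.88077681 188.6164254  146.22739146] 0.10123685470606779
```

View pics/w11.png

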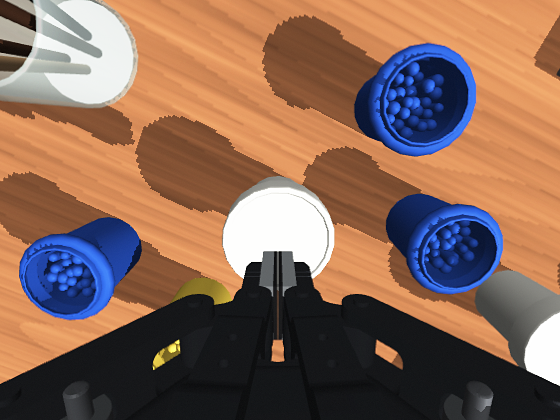

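The lid is centred within 1 mm under the closed fingertips. Descending to just above the panel.

```bash
python3 -m inch '{"travel":[[0,-0.05,0.4],[0,-0.05,1],[0,-0.05,1.6],[0,-0.05,2.2],[0,-0.05,2.8],[0,-0.05,3.2],[0,-0.05,3.5],[0,-0.05,3.65],[0,-0.05,3.7],[0,-0.05,3.7]],"twist":[0,0,0,0,0,0,0,0,0,0],"fingers":[0,0,0,0,0,0,0,0,0,0]}'
python3 -m inch '{"travel":[[0,0,0.05],[0,0,0.1],[0,0,0.15],[0,0,0.2],[0,0,0.25],[0,0,0.3],[0,0,0.35],[0,0,0.4],[0,0,0.4],[0,0,0.4]],"twist":[0,0,0,0,0,0,0,0,0,0],"fingers":[0,0,0,0,0,0,0,0,0,0]}'
```

```text
clock: 13.95
eef_pos: [599.0, 189.2, 109.9]
tool_rot: [3.142, -0.0, 0.433]
force: [-0.9, 0.2, -0.6]
width: -0.1
clock: 14.78
eef_pos: [598.9, 189.2, 105.8]
tool_rot: [-3.142, 0.0, 0.433]
force: [-0.5, -0.4, 0.1]
width: 0.0
```

```bash
python3 -m inch '{"travel":[[0,0,0.05],[0,0,0.1],[0,0,0.15],[0,0,0.2],[0,0,0.25],[0,0,0.3],[0,0,0.3],[0,0,0.3],[0,0,0.3],[0,0,0.3]],"twist":[0,0,0,0,0,0,0,0,0,0],"fingers":[0,0,0,0,0,0,0,0,0,0]}'
```

```text
clock: 15.62
eef_pos: [599.3, 189.4, 103.4]
tool_rot: [3.142, -0.001, 0.433]
force: [-1.8, -0.6, 4.8]
width: 0.1
```

Contact at 4.8 N. Pressing in small steps.

```bash
python3 -m inch '{"travel":[[0,0,0.04],[0,0,0.08],[0,0,0.12],[0,0,0.16],[0,0,0.2],[0,0,0.2],[0,0,0.2],[0,0,0.2],[0,0,0.2],[0,0,0.2]],"twist":[0,0,0,0,0,0,0,0,0,0],"fingers":[0,0,0,0,0,0,0,0,0,0]}'
```

```text
clock: 16.45
eef_pos: [599.8, 188.9, 101.1]
tool_rot: [3.141, -0.002, 0.432]
force: [1.2, 0.2, 2.3]
width: -0.2
```

```bash
python3 -m inch '{"travel":[[0,0,0.04],[0,0,0.08],[0,0,0.12],[0,0,0.16],[0,0,0.2],[0,0,0.2],[0,0,0.2],[0,0,0.2],[0,0,0.2],[0,0,0.2]],"twist":[0,0,0,0,0,0,0,0,0,0],"fingers":[0,0,0,0,0,0,0,0,0,0]}'
```

```text
clock: 17.28
eef_pos: [598.8, 189.1, 98.7]
tool_rot: [-3.142, 0.0, 0.433]
force: [0.7, 0.1, 0.5]
width: 0.2
```

```bash
python3 -m inch '{"travel":[[0,0,0.03],[0,0,0.06],[0,0,0.09],[0,0,0.12],[0,0,0.15],[0,0,0.18],[0,0,0.2],[0,0,0.2],[0,0,0.2],[0,0,0.2]],"twist":[0,0,0,0,0,0,0,0,0,0],"fingers":[0,0,0,0,0,0,0,0,0,0]}'
python3 - <<'E'
from h import *
t=vision.get_image("scene"); cv2.imwrite("pics/s12.png",cv2.resize(t["frame"][165:210,305:355,::-1],None,fx=12,fy=12,interpolation=cv2.INTER_CUBIC))
s=ctrl.read_state(); print(s["clock"],s["eef_pos"],s["tool_rot"],s["force"],s["torque"])
E
```

```text
clock: 18.12
eef_pos: [599.0, 189.1, 97.0]
tool_rot: [3.141, -0.0, 0.433]
force: [-0.2, 0.4, 2.8]
width: -0.0
18.1667 [598.97638064 189.1657508   96.98925832] [ 3.14147731e+00 -1.12795756e-04  4.32777444e-01] [-0.81121071 -0.4107945   3.37798765] [-0.08779333  0.16467421  0.04668497]
```

View pics/s12.png

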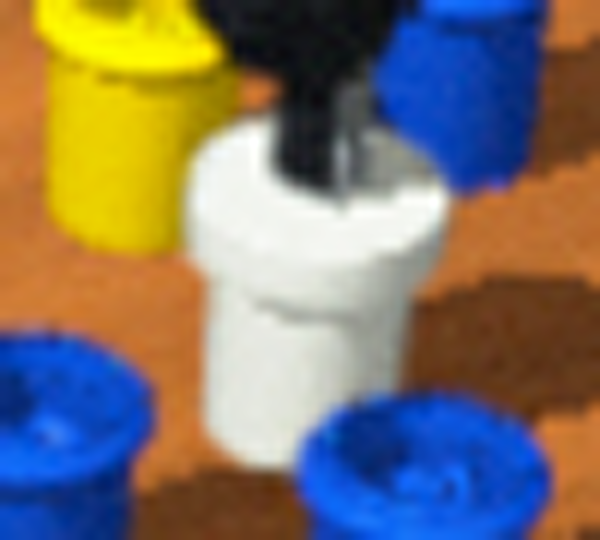

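The lid has gone down about 2 px, or 6–7 mm. I'll push to a firm stop to make sure it's seated.

```bash
python3 -m inch '{"travel":[[0,0,0.02],[0,0,0.04],[0,0,0.06],[0,0,0.08],[0,0,0.1],[0,0,0.1],[0,0,0.1],[0,0,0.1],[0,0,0.1],[0,0,0.1]],"twist":[0,0,0,0,0,0,0,0,0,0],"fingers":[0,0,0,0,0,0,0,0,0,0]}'
```

```text
clock: 19.0
eef_pos: [599.1, 189.2, 96.9]
tool_rot: [3.141, -0.0, 0.433]
force: [-1.9, -2.2, 9.6]
width: 0.2
```

```bash
python3 -m inch '{"travel":[[0,0,0.02],[0,0,0.04],[0,0,0.06],[0,0,0.08],[0,0,0.1],[0,0,0.1],[0,0,0.1],[0,0,0.1],[0,0,0.1],[0,0,0.1]],"twist":[0,0,0,0,0,0,0,0,0,0],"fingers":[0,0,0,0,0,0,0,0,0,0]}'
python3 -m inch '{"travel":[[0,0,-0.1],[0,0,-0.3],[0,0,-1],[0,0,-2.5],[0,0,-4.5],[0,0,-6],[0,0,-7],[0,0,-7.5],[0,0,-7.5],[0,0,-7.5]],"twist":[0,0,0,0,0,0,0,0,0,0],"fingers":[0,0,0,0,0,0,0,0,0,0]}'
python3 - <<'E'
from h import *
d=vision.get_image("wrist"); cv2.imwrite("pics/w13.png",d["frame"][:,:,::-1])
t=vision.get_image("scene"); cv2.imwrite("pics/s13.png",cv2.resize(t["frame"][165:210,305:355,::-1],None,fx=12,fy=12,interpolation=cv2.INTER_CUBIC))
s=ctrl.read_state(); print(s["clock"],s["eef_pos"],s["tool_rot"],s["force"],s["torque"])
E
```

```text
clock: 19.83
eef_pos: [599.1, 189.2, 96.9]
tool_rot: [3.14, -0.001, 0.433]
force: [-3.8, -2.8, 16.6]
width: -0.2
clock: 20.67
eef_pos: [598.8, 188.8, 169.4]
tool_rot: [3.141, 0.001, 0.433]
force: [-1.1, 0.6, -0.1]
width: 0.2
20.7667 [598.42396598 188.7273464  168.78613393] [3.14157720e+00 1.77450598e-03 4.32831574e-01] [-0.61424907  0.87734918  0.90162162] [ 0.00456782 -0.0081889  -0.03715778]
```

View pics/s13.png

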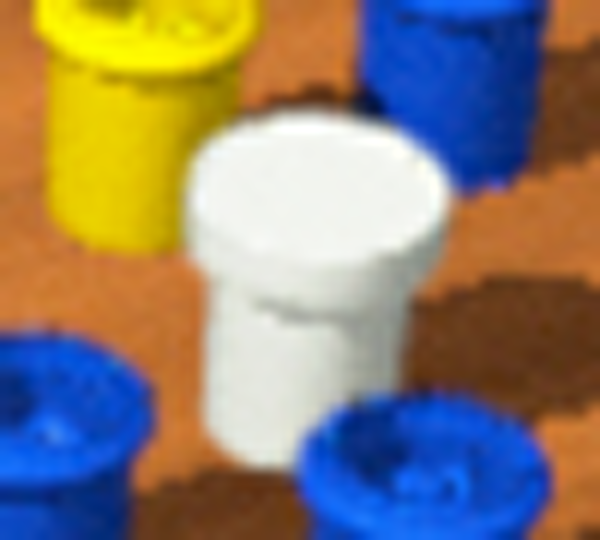

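View pics/w13.png

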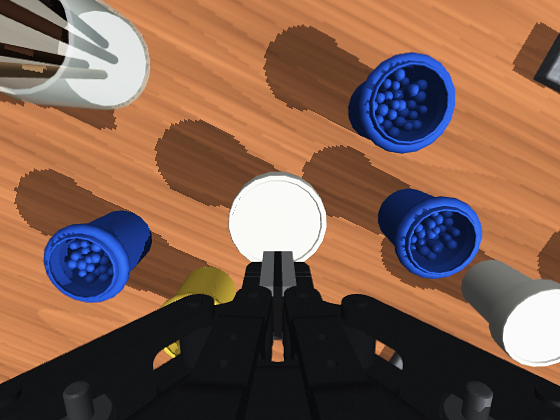

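Pushing harder, 9.6 then 16.6 N, left the height fixed at 96.9, so the panel has stopped on the rim. It moved about 6.8 mm from first contact. I'll check that it's level by touching the panel lightly on all four sides, which also presses any side that stayed up.

```bash
python3 -m inch '{"travel":[[0,0.9,1],[0,1.8,2.5],[0,1.8,4],[0,1.8,5.3],[0,1.8,6.2],[0,1.8,6.7],[0,1.8,6.9],[0,1.8,7],[0,1.8,7],[0,1.8,7]],"twist":[0,0,0,0,0,0,0,0,0,0],"fingers":[0,0,0,0,0,0,0,0,0,0]}'
python3 -m inch '{"travel":[[0,0,0.05],[0,0,0.1],[0,0,0.15],[0,0,0.2],[0,0,0.25],[0,0,0.3],[0,0,0.35],[0,0,0.35],[0,0,0.35],[0,0,0.35]],"twist":[0,0,0,0,0,0,0,0,0,0],"fingers":[0,0,0,0,0,0,0,0,0,0]}'
```

```text
clock: 21.6
eef_pos: [606.9, 173.2, 100.5]
tool_rot: [3.142, -0.001, 0.433]
force: [-0.3, 0.2, 0.7]
width: -0.1
clock: 22.43
eef_pos: [606.6, 172.8, 96.9]
tool_rot: [3.141, -0.0, 0.433]
force: [-0.8, -1.6, 5.4]
width: -0.0
```

+y side: 96.9 at 5.4 N, the same height as the centre. Now the opposite side.

```bash
python3 -m inch '{"travel":[[0,0,-0.5],[0,-1,-0.8],[0,-2.2,-0.8],[0,-3.2,-0.8],[0,-3.6,-0.7],[0,-3.6,-0.6],[0,-3.6,-0.5],[0,-3.6,-0.4],[0,-3.6,-0.3],[0,-3.6,-0.3]],"twist":[0,0,0,0,0,0,0,0,0,0],"fingers":[0,0,0,0,0,0,0,0,0,0]}'
python3 -m inch '{"travel":[[0,0,0.05],[0,0,0.1],[0,0,0.15],[0,0,0.2],[0,0,0.25],[0,0,0.3],[0,0,0.3],[0,0,0.3],[0,0,0.3],[0,0,0.3]],"twist":[0,0,0,0,0,0,0,0,0,0],"fingers":[0,0,0,0,0,0,0,0,0,0]}'
```

```text
clock: 23.27
eef_pos: [591.5, 204.7, 98.9]
tool_rot: [3.141, 0.001, 0.432]
force: [0.8, 0.0, 0.7]
width: 0.3
clock: 24.1
eef_pos: [591.5, 205.5, 96.9]
tool_rot: [3.141, -0.0, 0.433]
force: [-1.8, -0.7, 6.0]
width: 0.1
```

Same height here too: 96.9 at 6 N, with no contact at 98.9. Now the tool ±x sides.

```bash
python3 -m inch '{"travel":[[0,0,-0.5],[0.5,0.6,-0.8],[1,1.2,-0.8],[1.5,1.8,-0.8],[1.5,1.8,-0.7],[1.5,1.8,-0.6],[1.5,1.8,-0.5],[1.5,1.8,-0.4],[1.5,1.8,-0.3],[1.5,1.8,-0.3]],"twist":[0,0,0,0,0,0,0,0,0,0],"fingers":[0,0,0,0,0,0,0,0,0,0]}'
python3 -m inch '{"travel":[[0,0,0.05],[0,0,0.1],[0,0,0.15],[0,0,0.2],[0,0,0.25],[0,0,0.3],[0,0,0.3],[0,0,0.3],[0,0,0.3],[0,0,0.3]],"twist":[0,0,0,0,0,0,0,0,0,0],"fingers":[0,0,0,0,0,0,0,0,0,0]}'
python3 -m inch '{"travel":[[0,0,-0.5],[-0.8,0,-0.8],[-1.8,0,-0.8],[-2.6,0,-0.8],[-3,0,-0.7],[-3,0,-0.6],[-3,0,-0.5],[-3,0,-0.4],[-3,0,-0.3],[-3,0,-0.3]],"twist":[0,0,0,0,0,0,0,0,0,0],"fingers":[0,0,0,0,0,0,0,0,0,0]}'
python3 -m inch '{"travel":[[0,0,0.05],[0,0,0.1],[0,0,0.15],[0,0,0.2],[0,0,0.25],[0,0,0.3],[0,0,0.3],[0,0,0.3],[0,0,0.3],[0,0,0.3]],"twist":[0,0,0,0,0,0,0,0,0,0],"fingers":[0,0,0,0,0,0,0,0,0,0]}'
```

```text
clock: 24.93
eef_pos: [612.1, 195.6, 99.0]
tool_rot: [-3.141, 0.001, 0.433]
force: [-0.5, 0.1, -0.5]
width: 0.0
clock: 25.77
eef_pos: [612.7, 195.5, 96.9]
tool_rot: [3.141, -0.001, 0.433]
force: [-0.8, -0.4, 5.7]
width: -0.4
clock: 26.6
eef_pos: [585.5, 183.0, 99.0]
tool_rot: [-3.141, 0.0, 0.433]
force: [0.2, 0.1, 0.5]
width: -0.1
clock: 27.43
eef_pos: [585.4, 182.9, 96.9]
tool_rot: [3.141, -0.0, 0.433]
force: [-1.5, -1.1, 5.3]
width: 0.2
```

All four sides and the centre stop at 96.9 mm, so the lid is level and down. Raising, backing away and taking a last look.

```bash
python3 -m inch '{"travel":[[0,0,-0.5],[0,0,-2],[0,0,-5],[0,0,-8],[0,0,-11],[-1,0,-13],[-4,0,-14],[-7,0,-14],[-9,0,-14],[-10,0,-14]],"twist":[0,0,0,0,0,0,0,0,0,0],"fingers":[0,0,0,0,0,0,0,0,0,0]}'
python3 -m inch '{"travel":[[-1,0.5,0],[-2,2,0],[-3,5,0],[-3,8,0],[-3,11,0],[-3,14,0],[-3,16,0],[-3,17,0],[-3,17,0],[-3,17,0]],"twist":[0,0,0,0,0,0,0,0,0,0],"fingers":[0,0,0,0,0,0,0,0,0,0]}'
python3 - <<'E'
from h import *
d=vision.get_image("top"); cv2.imwrite("pics/t14.png",d["frame"][:,:,::-1])
t=vision.get_image("scene"); cv2.imwrite("pics/s14.png",cv2.resize(t["frame"][140:270,210:420,::-1],None,fx=3.8,fy=3.8,interpolation=cv2.INTER_CUBIC))
s=ctrl.read_state(); print(s["clock"],s["eef_pos"],s["force"])
hsv=cv2.cvtColor(d["frame"],cv2.COLOR_RGB2HSV)
m=((hsv[...,1]<70)&(hsv[...,2]>140)).astype(np.uint8)
n,l,st,c=cv2.connectedComponentsWithStats(m)
for i in range(1,n):
    x,y,w,h,a=st[i]
    if 140<x<360 and 160<y<300 and a>60: print(st[i],c[i].round(1))
E
```

```text
clock: 28.27
eef_pos: [492.0, 139.4, 236.6]
tool_rot: [3.14, 0.002, 0.433]
force: [-0.7, -0.4, -0.1]
width: 0.0
clock: 29.1
eef_pos: [538.4, -25.2, 236.3]
tool_rot: [-3.14, -0.0, 0.433]
force: [-0.1, 0.1, -0.4]
width: -0.3
29.2 [538.06849429 -23.96634681 236.49892343] [0.61667942 0.5313692  0.21802642]
[325 181  26  26 539] [337.5 193.2]
[ 249  188  157  171 7496] [332.6 282.4]
[262 200  35  32 661] [279.4 214.3]
[187 202  27  26 562] [199.8 214.3]
```

View pics/t14.png

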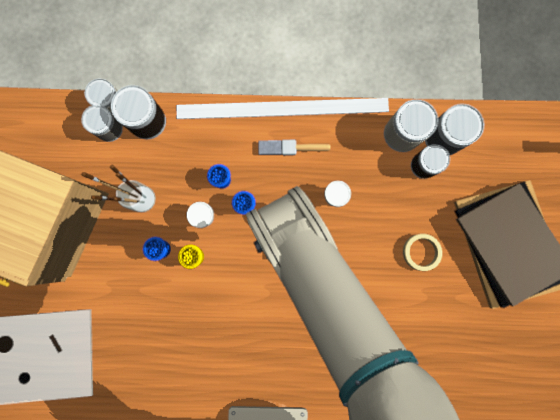

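View pics/s14.png

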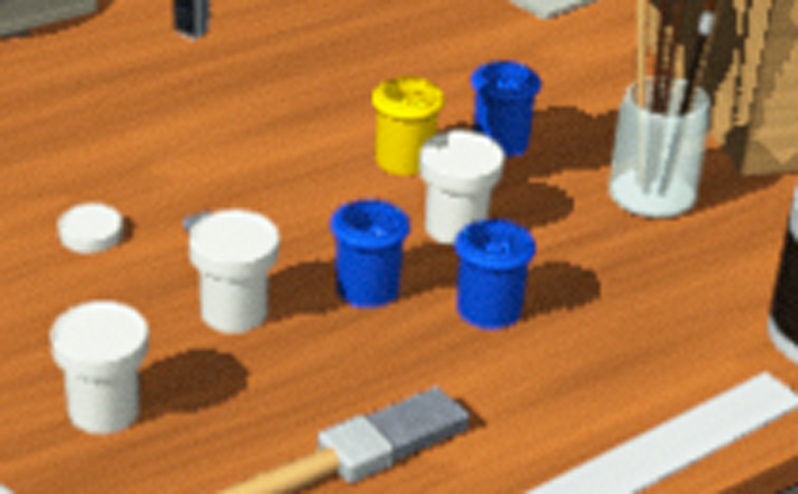

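The tub at scene (331,187) now looks just like the two shut tubs, and everything else is at the same pixels as at the start. The arm is clear, so I'm handing in.

```bash
python3 -c "
from cell import ctrl
print(ctrl.finish_job())"
```

```text
the job is handed in; nothing more can be done
None
```

The larger lid is on the open tub, pressed down all the way round and level. I handed the job in at about 29 s with the arm raised and clear.

**What I did:** I picked the lid up by its skirt and laid it on the tub. I eased it back about 1.5 mm when a sideways force showed it was slightly off centre. Then I pressed it down at the middle with closed fingertips. It went down about 7 mm, and pushing on from 9.6 to 16.6 N moved it no further.

**Last checks:**
- **Level:** light touches of 5–6 N on four sides of the panel all stopped at the same tool height as the centre, 96.9 mm. A side that was slightly up could have been pushed down by the touch itself, but the forces stayed low.
- **Seating:** in the final scene picture, the tub looks the same as the two tubs that were already shut.
- **Other things:** the look-alikes, shut tubs, small lid, brush and jar appear where they were. In the last top view the arm hid the small lid and the eraser and partly covered one shut tub. The scene view shows all three in place.

**What disagreed:** the top camera put the tub about 4 mm from where the wrist camera did. I used the wrist camera, because it saw the lid and the tub together. I saw no seating force as high as 10–15 N on the way down; the readings at the end of each step were under 5 N until the panel stopped.

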